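Clear the cutting table: sort button jars, pattern weights and chalk into their trays

TASK

Tidy the tailor's cutting table: stand the two button jars upright in the white tray, one in each bay, stand the two pattern weights upright in the dark wooden tray, one in each bay, and lay the yellow chalk flat in the blue tray. Leave the coffee cup and the shears where they are.

Things in the scene. Friction and masses are not known exactly. Their poses are not given: they have to be found in the camera images.
- jar_amber: Closed glass button jar, amber with a red lid: round, 42 mm across, 60 mm tall (lid is the top 16 mm, same width), about 90 g. Stands upright. Origin: centre of the underside; z up.
- jar_green: Closed glass button jar, green with a black lid: round, 42 mm across, 60 mm tall, about 90 g. Stands upright. Origin: centre of the underside; z up.
- weight_brass: Brass pattern weight, about 400 g: round base 56 mm across and 22 mm high, on it a round grip knob 24 mm across from 28 to 50 mm height, on its centre line (neck 14 mm across below the knob). Origin: centre of the underside; z up.
- weight_iron: Dark iron pattern weight, about 350 g: rectangular base 54 mm (its x) by 42 mm (its y), 22 mm high, on it a round grip knob 24 mm across from 28 to 50 mm height, on its centre line (neck 14 mm across below the knob). Origin: centre of the underside; z up.
- chalk: Yellow block of tailor's chalk lying flat, 50 mm (its x) by 26 mm (its y) by 14 mm high, about 30 g. Origin: centre of the underside; z up.
- tray_white: White tray, fixed to the table, 80 mm (its x) by 150 mm (its y), rim 22 mm high, walls 4 mm, floor 4 mm thick. A divider as high as the rim parts it into two bays, centred 37 mm to either side of the middle along its y, each 72 mm (x) by about 69 mm (y) inside. Origin: centre of the underside; z up.
- tray_wood: Dark wooden tray, fixed to the table, 92 mm (its x) by 180 mm (its y), rim 20 mm high, walls 5 mm, floor 5 mm thick. A divider as high as the rim parts it into two bays, centred 44 mm to either side of the middle along its y, each 82 mm (x) by about 82 mm (y) inside. Origin: centre of the underside; z up.
- tray_blue: Blue shallow tray, fixed to the table, 100 mm (its x) by 130 mm (its y), rim 14 mm high, walls 4 mm, floor 4 mm thick, one open bay 92 by 122 mm inside. Origin: centre of the underside; z up.
- cup: White round coffee cup, 68 mm across the rim, 55 mm tall, loose, standing among the things to sort; it is to be left alone. Origin: centre of the underside; z up.
- shears: Tailor's shears with black handles and steel blades lying flat near one side of the work area, about 215 mm long along their x (blades to +x, 120 mm; handles to -x), 80 mm wide, 16 mm high, loose; to be left alone. Origin: on the table under the pivot.

How it is judged:
By the outcome, as a careful person would: the job done as asked, in the order asked, and still so for the second after the job is handed in, with the robot touching nothing.
It also fails if it takes over 118 s, if anything falls off the work surface, if the arm or the gripper's body presses on something with over 40 N, if the wrist force passes 120 N, or if a joint passes its speed limit or range.

ROBOT

A 7-joint arm with a two-finger parallel gripper is mounted at the origin on the work surface. World frame = base frame: x ahead of the robot, y to its left, z up, the work surface at z = 0. Lengths are in mm, angles in rad, forces in N, time in s.
With the tool pointing down it reaches from about 400 to 850 mm from the base axis. Payload 4.4 kg.
Tool frame: the origin (TCP) lies midway between the tips of the shut fingers; the grasp point (between the pads) lies 19 mm behind it; z points along the fingers, y is the line along which they close (so a half turn about z gives the same grasp; the last joint's range is limited). The gripper opens to 94 mm and grips with 3 to 60 N. Pads are 16 mm wide; open, the fingers measure 119 mm over their backs; the gripper's body (75 mm by 177 mm) begins 78 mm behind the grasp point.
Start: joints at [1.154, 0.628, 0.038, 1.517, -0.027, 0.996, -0.02], TCP at [223.401, -610.418, 205.478] pointing down, gripper open.
Joint ranges: [-3.06, 3.06], [-0.37, 2.12], [-1.25, 1.32], [0.18, 2.47], [-1.1, 4.24], [0.23, 1.98], [-2.94, 2.94]. Speed limits (rad/s): [2.57, 2.57, 3.14, 3.14, 3.14, 3.14, 3.14].

INTERFACE

Orientations are given as a unit quaternion [w, x, y, z].
In Python, from plant import arm gives the robot as it stands.
- The arm moves only by the tool servo_tool, never from a script. Its argument "moves" is a list of rows, each a list of 4 numbers: the shift along the tool's x, y, z in units of 30 mm (1.0 is 30 mm), then the turn about the tool's z in units of 5 degrees (1.0 is 5 degrees). In form: [[x, y, z, roll], ...]. A call has 1 to 5 rows; each row shifts and turns the commanded pose from where the row before left it, along the tool's axes as they then stand; what a row does not reach is not made up. A row lasts 1/12 s, in which the tool goes at most 41.7 mm and 7.16 degrees, less where a joint would pass 70% of its speed; a pose out of reach is approached as far as the arm can. A call is refused whole if a number of a shift passes 1 or a number of a turn 1, either way. A call with a gripper value outside its range is refused whole. "jaw" is the opening, from 0 (shut) to 1 (fully open), set as the call begins (left out, the last holds). The fingers move at their own pace and stop on an object; "force" is the grip in N (left out, the last holds). Time passes only in rows, so rows that do not move let the fingers close. It gives the time, the measured TCP pose, the force, the opening and the grip force at its end, in the units of the state.
- arm.get_state(): the state, without advancing time (a new reading comes with each control period).
- arm.snapshot(name): name is "scene" or "side" or "wrist"; returns the picture (480x640x3 uint8, red, green, blue); there is no depth.
- arm.camera_info(name): a dict with "fx", "fy", "cx", "cy" (pixels), "rvec" (rotation vector, rad) and "tvec" (3), from world to camera coordinates, as OpenCV has them. Camera axes: x right, y down, z forward; pixel columns grow to the right and rows downward; lengths in mm; the calibration is good to about 2 mm. A picture is of the moment at which its call begins: read the wrist's pose just before it. camera_info takes no time and is no camera call; for the wrist camera it gives the pose at the moment of the call.
- arm.close_job(): hands the job in; it is judged then, once.
The state is a dict: "clock": time; "qpos": joint angles; "joint_vel": joint speeds; "joint_torque": joint torques, N m; "ee_pos": TCP position; "tool_rot": TCP orientation; "force": force on the tool from outside, world axes, zero at the start; "torque": the same for the moment, N m; "width": finger opening in mm; "finger_force": force on a finger pad.
Only numpy, scipy, OpenCV 4.12 (cv2) and the standard library are available. Lean on these libraries where they do the work, as an engineer would, in place of code of your own. Each camera call takes 0.05 s, during which the arm holds its last target. There are 200 camera calls.

## Working session

There is one attempt and no reset: what is moved stays moved. The work goes in short steps, Python scripts to look and compute and a tool call to move; the robot and the scene stay as the last step left them, time stands still between calls to the robot, and variables do not carry over. Pictures are saved under pics/ and viewed, at most 14 in all, crops included, and the job is handed in when it is done.

Besides the shell and the picture viewer there is one more tool, called after "Call:" as a command line: name --pt "numbers of a row" for each row, then --argument value for the rest. servo_tool: Moves the arm, as the interface text tells. Its arguments: {"type":"object","properties":{"moves":{"type":"array"},"jaw":{"type":"number"},"force":{"type":"number"}},"required":["moves"]}

```bash
mkdir -p pics; ls; python3 - <<'E'
from plant import arm
import cv2
s=arm.get_state();print(s)
for n in("scene","side"):
    cv2.imwrite(f"pics/{n}0.png",arm.snapshot(n)[:,:,::-1]);print(n,arm.camera_info(n))
E
```

```text
pics
{'clock': 0.0, 'qpos': array([ 1.15420732,  0.62932647,  0.03844423,  1.51837104, -0.02700479,
        0.99630371, -0.01999957]), 'joint_vel': array([ 1.90057965e-03, -2.34181244e-03,  7.63387008e-04, -6.45638092e-04,
       -5.12016034e-04,  2.99547740e-05,  5.41328218e-04]), 'joint_torque': array([ 4.73639670e-05, -5.49717772e+01,  1.14309389e+00, -1.86628693e+01,
       -5.23434416e-02,  2.37072702e-02,  1.62120318e-04]), 'ee_pos': array([ 223.15978265, -609.77187672,  204.56594747]), 'tool_rot': array([-9.28843933e-04,  9.84657693e-01,  1.74494511e-01, -1.75466460e-04]), 'force': array([ 0.09874985, -0.01161969, -0.21622179]), 'torque': array([ 0.04239888, -0.0112804 ,  0.02156242]), 'finger_force': 0.0, 'width': 94.14161636317037}
scene {'fx': 591.2203273246263, 'fy': 591.2203273246263, 'cx': 319.2990937293395, 'cy': 236.72535830682963, 'rvec': array([ 0.98433182,  2.57215413, -0.88093498]), 'tvec': array([ 362.21807284, -243.43084366, 1674.38352595])}
side {'fx': 611.0752150863037, 'fy': 611.0752150863037, 'cx': 311.8314758343966, 'cy': 239.50475804591866, 'rvec': array([ 2.13073677,  0.82085371, -0.41564673]), 'tvec': array([-383.39286642, -169.97203937, 1956.3748588 ])}
```

View pics/scene0.png

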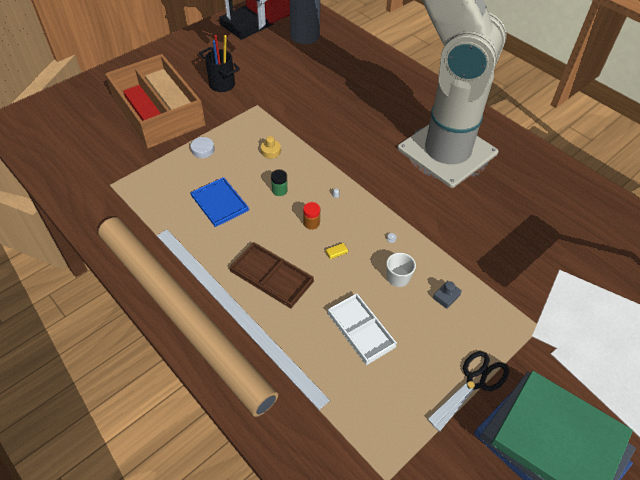

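View pics/side0.png

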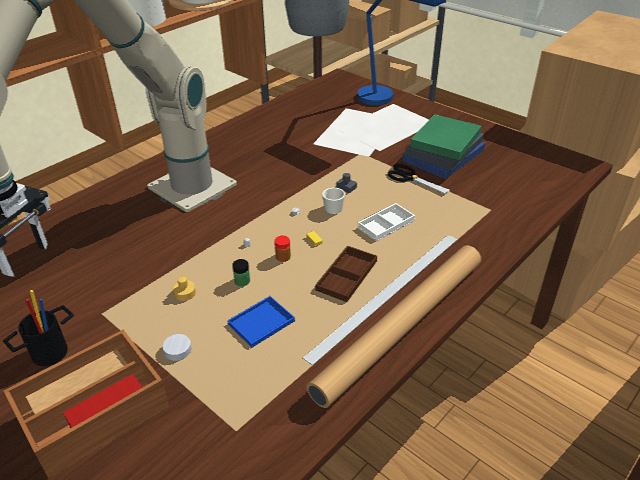

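The scene view shows the amber jar at (312,215), green jar (279,182), brass weight (270,148), iron weight (447,293), chalk (337,250) and cup (400,268). The trays are blue (219,201), wood (271,274) and white (362,328); the shears are at (470,390). The side view agrees.

```bash
cat > h.py <<'E'
import cv2,numpy as np
from plant import arm
def ray(info,px,z):
    R=cv2.Rodrigues(info["rvec"])[0];C=-R.T@info["tvec"]
    px=np.atleast_2d(px).astype(float)
    d=np.c_[(px[:,0]-info["cx"])/info["fx"],(px[:,1]-info["cy"])/info["fy"],np.ones(len(px))]@R
    return C+d*((z-C[2])/d[:,2])[:,None]
def blob(img,box,lo,hi):
    """largest contour of HSV range within box x0,y0,x1,y1"""
    x0,y0,x1,y1=box
    m=cv2.inRange(cv2.cvtColor(img[y0:y1,x0:x1],cv2.COLOR_RGB2HSV),np.array(lo),np.array(hi))
    c=cv2.findContours(m,cv2.RETR_EXTERNAL,cv2.CHAIN_APPROX_NONE)[0]
    c=max(c,key=cv2.contourArea)
    return c.reshape(-1,2)+[x0,y0]
def rect(info,c,z):
    p=ray(info,c,z)[:,:2].astype(np.float32)
    (x,y),(w,h),a=cv2.minAreaRect(p)
    if w>h:w,h,a=h,w,a-90   # w short; a= dir of short side
    return np.round([x,y,w,h,a],1)
def tool():
    s=arm.get_state();q=s["tool_rot"];a=2*np.degrees(np.arctan2(q[2],q[1]))
    return s,s["ee_pos"],a
def go(x,y,z,yaw=None):
    """needed shift in tool units, turn units; yaw=wanted tool-x heading deg mod 180"""
    s,p,a=tool();d=np.array([x,y,z])-p;r=np.radians(a)
    v=[d[0]*np.cos(r)+d[1]*np.sin(r),d[0]*np.sin(r)-d[1]*np.cos(r),-d[2]]
    t=0 if yaw is None else -((yaw-a+90)%180-90)/5
    print("t%.2f"%s["clock"],"pos",p.round(1),"yaw %.1f"%a,"| units",(np.array(v)/30).round(2),"turn",round(t,2))
E
python3 - <<'E'
from h import *
B={"scene":dict(amb=(295,195,330,220),ambb=(295,195,330,235),grn=(265,165,295,200),brass=(250,130,290,165),iron=(425,275,470,312),chalk=(320,235,355,265),blue=(180,170,260,235),wood=(220,235,320,315),white=(318,285,402,370)),
"side":dict(amb=(268,230,298,250),grn=(228,255,256,290),brass=(165,270,205,305),iron=(330,168,362,196),chalk=(300,227,330,250),blue=(215,290,305,350),wood=(305,240,385,305),white=(350,200,420,243))}
H=dict(amb=((0,170,120),(6,255,255)),grn=((0,0,0),(180,255,45)),brass=((18,150,100),(30,255,255)),iron=((100,20,0),(130,255,120)),chalk=((22,180,120),(32,255,255)),blue=((105,150,50),(125,255,255)),wood=((0,90,0),(15,255,110)),white=((0,0,150),(180,30,255)))
Z=dict(amb=60,grn=60,brass=40,iron=40,chalk=14,blue=14,wood=20,white=22)
for n in B:
    im=cv2.imread(f"pics/{n}0.png")[:,:,::-1].copy();i=arm.camera_info(n)
    for k in H:
        try:c=blob(im,B[n][k],*H[k])
        except Exception as e: print(n,k,e);continue
        b=cv2.boundingRect(c);print(n,k,"box",b,rect(i,c,Z[k]), "top",ray(i,c[c[:,1].argmin()],Z[k])[0].round(0)[:2])
E
```

```text
scene amb box (303, 202, 17, 16) [469.7 -52.9  39.4  48.6 -41.4] top [455. -73.]
scene grn box (271, 170, 15, 14) [ 459.1 -192.5   36.    46.4  -40.1] top [ 444. -210.]
scene brass box (261, 137, 19, 21) [ 392.3 -308.3   49.2   79.3  -39.8] top [ 369. -341.]
scene iron box (434, 281, 27, 27) [394.8 323.7  41.7  63.6 -86. ] top [369. 301.]
scene chalk box (326, 244, 22, 15) [484.2  56.1  29.9  48.8  74.5] top [466.  46.]
scene blue box (191, 178, 58, 49) [ 601.  -261.8  101.2  137.2   -7.3] top [ 548. -322.]
scene wood box (230, 243, 84, 65) [648.3   6.1  99.3 186.8  13.2] top [626. -93.]
scene white box (328, 294, 69, 71) [591.4 249.2  84.7 157.7  -9.5] top [543. 177.]
side amb box (275, 236, 15, 13) [469.4 -60.1  37.7  52.   44.3] top [443. -49.]
side grn box (233, 259, 15, 15) [ 457.2 -200.1   35.9   54.9   47.4] top [ 435. -184.]
side brass box (174, 277, 22, 24) [ 394.9 -336.7   50.6   86.3   60.5] top [ 358. -315.]
side iron box (337, 173, 19, 20) [398.3 298.3  61.3  94.3  15. ] top [358. 333.]
side chalk box (307, 232, 15, 14) [483.6  49.4  25.8  57.3  73.9] top [458.  65.]
side blue box (228, 296, 67, 51) [ 600.8 -267.3  109.1  132.9   -7.1] top [ 556. -196.]
side wood box (315, 246, 62, 56) [648.   -4.5  98.8 197.2  13.3] top [580.  79.]
side white box (358, 203, 57, 38) [593.1 240.   97.1 165.9  -9.7] top [559. 327.]
```

Call:
servo_tool --pt "1 -0.86 0 0" --pt "1 -0.86 0 0" --pt "1 -0.86 0 0" --pt "1 -0.86 0 0" --pt "1 -0.86 0 0"

```text
clock: 0.52
ee_pos: [320.3, -435.8, 205.1]
tool_rot: [-0.0, 0.985, 0.174, -0.0]
force: [-0.3, 0.2, -0.6]
width: 93.8
finger_force: 0.0
```

Call:
servo_tool --pt "1 -0.86 0 0" --pt "1 -0.86 0 0" --pt "1 -0.86 0 0" --pt "1 -0.86 0 0" --pt "1 -0.86 0 0"

```text
clock: 0.93
ee_pos: [416.9, -263.1, 205.4]
tool_rot: [-0.0, 0.985, 0.174, -0.0]
force: [0.6, -1.0, 0.3]
width: 93.9
finger_force: 0.0
```

Call:
servo_tool --pt "0.5 -0.4 0 0" --pt "0 0 0 0" --jaw 0.75

```text
clock: 1.1
ee_pos: [429.2, -243.2, 205.3]
tool_rot: [-0.001, 0.984, 0.179, 0.001]
force: [1.2, 0.4, -0.1]
width: 83.9
finger_force: 0.0
```

```bash
python3 - <<'E'
from h import *
go(458,-196,150)
i=arm.camera_info("wrist");cv2.imwrite("pics/w1.png",arm.snapshot("wrist")[:,:,::-1]);np.save("w1.npy",i)
R=cv2.Rodrigues(i["rvec"])[0];print((-R.T@i["tvec"]).round(),R[2].round(2),i["fx"])
print(arm.get_state()["force"],arm.get_state()["width"])
E
```

```text
t1.10 pos [ 429.2 -243.2  205.3] yaw 20.6 | units [ 1.45 -1.13  1.84] turn 0
[ 502. -216.  385.] [-0.25 -0.09 -0.96] 345.5672508851843
[-0.57211457 -0.50321063 -1.03843092] 80.05774750172925
```

View pics/w1.png

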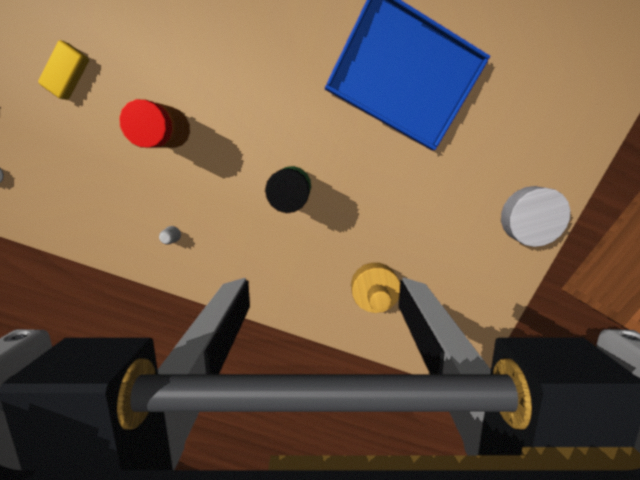

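The wrist view shows the green jar's black lid at (288,190), red lid (145,123), chalk (64,69), brass knob (379,298), and blue tray corners (330,88), (433,148), (488,57). I'll cast these from here.

```bash
python3 - <<'E'
from h import *
i=np.load("w1.npy",allow_pickle=True).item();im=cv2.imread("pics/w1.png")[:,:,::-1].copy()
for n,b,lo,hi,z in [("red",(110,90,175,155),(0,170,150),(6,255,255),60),("blk",(255,155,320,222),(0,0,0),(180,255,40),60),("blue",(310,0,500,165),(105,150,50),(125,255,255),14),("chalk",(30,30,100,105),(22,200,180),(32,255,255),14),("brass",(340,255,401,320),(15,150,80),(30,255,255),22)]:
    c=blob(im,b,lo,hi);e=cv2.minEnclosingCircle(c);print(n,np.round(e[0]),round(e[1],1),rect(i,c,z),ray(i,e[0],z)[0].round(1))
print("knob",ray(i,[379,298],50).round(1))
E
```

```text
red [141. 123.] 24.9 [464.1 -56.6  39.3  39.5  62.3] [463.9 -56.2  60. ]
blk [288. 189.] 22.3 [ 453.9 -197.    39.    40.6  -85.9] [ 454.7 -197.4   60. ]
blue [407.  72.] 82.7 [ 596.1 -265.6   99.5  128.3   -7.1] [ 597.1 -266.2   14. ]
chalk [62. 70.] 25.4 [479.   49.7  14.7  46.2  72.3] [479.6  50.3  14. ]
brass [376. 287.] 25.5 [ 378.8 -323.5   55.1   59.6  -69.4] [ 380.1 -323.3   22. ]
knob [[ 379.3 -323.2   50. ]]
```

```bash
python3 -c "
from h import *
go(455.5,-197,28)"
```

```text
t1.15 pos [ 427.5 -246.2  205.3] yaw 20.4 | units [ 1.45 -1.21  5.91] turn 0
```

Call:
servo_tool --pt "0.8 -0.6 0.7 0" --pt "0.65 -0.6 0.9 0" --pt "0 0 1 0" --pt "0 0 0.8 0" --pt "0 0 0.4 0" --jaw 0.75

```text
clock: 1.57
ee_pos: [452.5, -200.6, 88.7]
tool_rot: [-0.001, 0.985, 0.174, -0.002]
force: [0.2, 0.1, 0.2]
width: 70.8
finger_force: 0.0
```

```bash
python3 - <<'E'
from h import *
go(455.5,-197,28);i=arm.camera_info("wrist");im=arm.snapshot("wrist");cv2.imwrite("pics/w2.png",im[:,:,::-1])
c=blob(im,(180,100,460,420),(0,0,0),(180,255,40));e=cv2.minEnclosingCircle(c);print(e,ray(i,e[0],60)[0].round(1),cv2.boundingRect(c))
E
```

```text
t1.57 pos [ 452.5 -200.6   88.7] yaw 20.0 | units [ 0.13 -0.08  2.02] turn 0
((319.0660400390625, 266.07861328125), 32.64990997314453) [ 455.7 -195.7   60. ] (288, 235, 62, 64)
```

View pics/w2.png

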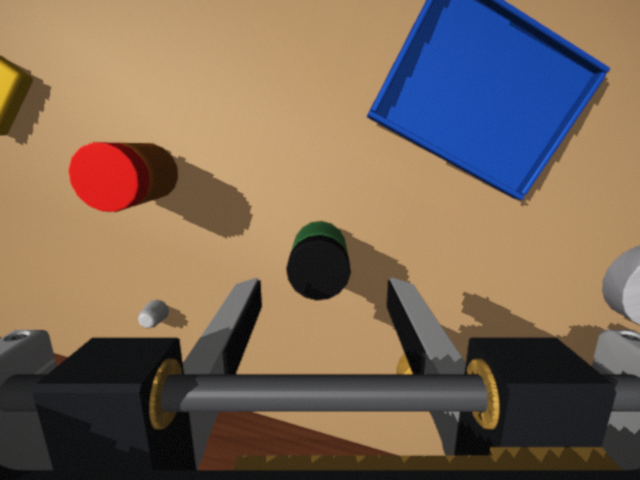

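The black lid at (319,266) sits centred between the fingers, and the measured (455.7,-195.7) agrees with the earlier fix. I'll descend and grip.

Call:
servo_tool --pt "0.1 -0.1 0.8 0" --pt "0.05 -0.02 0.8 0" --pt "0 0 0.35 0" --pt "0 0 0 0" --pt "0 0 0 0"

```text
clock: 2.03
ee_pos: [457.4, -196.0, 33.2]
tool_rot: [0.0, 0.985, 0.174, -0.0]
force: [0.9, 0.1, 0.6]
width: 70.4
finger_force: 0.0
```

Call:
servo_tool --pt "0 0 0 0" --pt "0 0 0 0" --pt "0 0 0 0" --pt "0 0 0 0" --pt "0 0 0 0" --jaw 0.3 --force 20

```text
clock: 2.45
ee_pos: [458.3, -195.0, 33.6]
tool_rot: [0.0, 0.985, 0.175, 0.0]
force: [-0.0, 0.1, 4.2]
width: 41.4
finger_force: 20.0
```

Call:
servo_tool --pt "0 0 0 0" --pt "0 0 0 0"

```text
clock: 2.62
ee_pos: [458.3, -195.0, 33.6]
tool_rot: [0.0, 0.985, 0.175, 0.0]
force: [-0.9, 0.6, 6.5]
width: 41.8
finger_force: 20.0
```

```bash
python3 -c "
from h import *
import math
r=math.radians(-9.6);u=np.array([-math.sin(r),math.cos(r)])
c=np.array([590,246]);print(c+37*u,c-37*u)
i=arm.camera_info('scene');print('cup',ray(i,[400,262],55))
print('iron',ray(i,[449,285],50))
go(584,209,110)"
```

```text
[596.17044363 282.48185337] [583.82955637 209.51814663]
cup [[419.39379947 199.08744592  55.        ]]
iron [[380.27594691 314.16572936  50.        ]]
t2.62 pos [ 458.3 -195.    33.6] yaw 20.1 | units [  8.57 -11.21  -2.55] turn 0
```

Call:
servo_tool --pt "0 0 -0.8 0" --pt "0 0 -1 0" --pt "0.4 -0.5 -0.7 0" --pt "0.73 -1 0 0" --pt "0.73 -1 0 0"

```text
clock: 3.03
ee_pos: [485.6, -106.0, 109.5]
tool_rot: [0.001, 0.985, 0.172, 0.002]
force: [1.4, 0.2, -0.9]
width: 41.7
finger_force: 20.0
```

Call:
servo_tool --pt "0.73 -1 0 0" --pt "0.73 -1 0 0" --pt "0.73 -1 0 0" --pt "0.73 -1 0 0" --pt "0.73 -1 0 0"

```text
clock: 3.45
ee_pos: [535.7, 75.0, 107.8]
tool_rot: [0.0, 0.985, 0.175, -0.0]
force: [0.9, -0.3, -0.4]
width: 41.3
finger_force: 20.0
```

Call:
servo_tool --pt "0.73 -1 0 0" --pt "0.73 -1 0 0" --pt "0.73 -1 0 0" --pt "0.4 -0.6 0 0" --pt "0 0 0 0"

```text
clock: 3.87
ee_pos: [571.7, 209.3, 107.5]
tool_rot: [-0.002, 0.984, 0.179, 0.001]
force: [0.5, 0.7, -1.0]
width: 41.6
finger_force: 20.0
```

Call:
servo_tool --pt "0 0 0 0"

```text
clock: 3.95
ee_pos: [571.0, 202.9, 107.4]
tool_rot: [-0.0, 0.984, 0.176, -0.0]
force: [-0.4, 0.2, -1.0]
width: 41.5
finger_force: 20.0
```

```bash
python3 - <<'E'
from h import *
go(596,282,40);i=arm.camera_info("wrist");im=arm.snapshot("wrist");cv2.imwrite("pics/w3.png",im[:,:,::-1]);np.save("w3.npy",i);print(arm.get_state()["width"])
E
```

```text
t3.95 pos [571.  202.9 107.4] yaw 20.3 | units [ 1.7  -2.18  2.25] turn 0
41.71128183643213
```

View pics/w3.png

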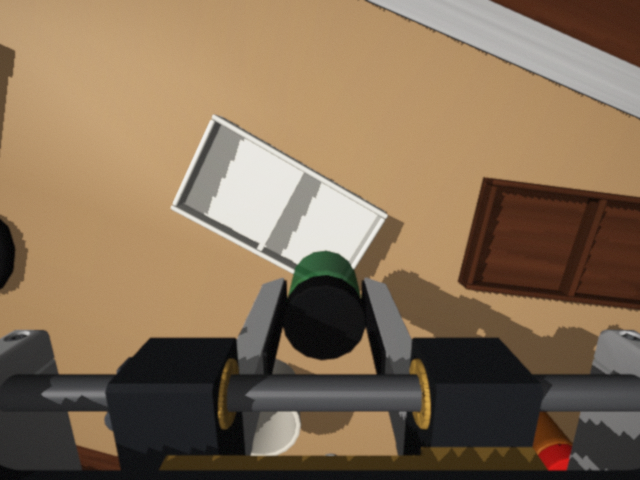

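The white tray's rim corners are at (213,116), (173,209) and (387,215), with the divider ends at (306,174) and (262,249). The jar is upright in the fingers.

```bash
python3 - <<'E'
from h import *
i=np.load("w3.npy",allow_pickle=True).item()
p=ray(i,[[213,116],[173,209],[387,215],[306,174],[262,249]],22)[:,:2];print(p.round(1))
print("sides",np.linalg.norm(p[0]-p[1]),np.linalg.norm(p[0]-p[2]))
c=(p[1]+p[2])/2;u=p[0]-p[2];u/=np.linalg.norm(u);print("centre",c,np.degrees(np.arctan2(u[1],u[0])),"bays",c+37*u,c-37*u)
go(*(c+37*u),41)
E
```

```text
[[636.2 312.5]
 [560.  323.6]
 [612.9 166.5]
 [620.7 236. ]
 [553.  249.3]]
sides 76.9988404361506 147.80446011756118
centre [586.44621983 245.02324189] 80.96122468141634 bays [592.25902543 281.563785  ] [580.63341423 208.48269877]
t4.00 pos [571.  200.7 107.5] yaw 20.1 | units [ 1.59 -2.29  2.22] turn 0
```

Call:
servo_tool --pt "0.8 -1 0 0" --pt "0.8 -1 0 0" --pt "0 -0.3 0 0" --pt "0 0 0.6 0" --pt "0 0 0.7 0"

```text
clock: 4.42
ee_pos: [594.2, 282.4, 69.9]
tool_rot: [-0.0, 0.985, 0.174, 0.002]
force: [0.5, -0.7, -1.2]
width: 41.4
finger_force: 20.0
```

Call:
servo_tool --pt "0 0 0.5 0" --pt "0 0 0.3 0" --pt "0 0 0.15 0" --pt "0 0 0 0" --pt "0 0 0 0"

```text
clock: 4.83
ee_pos: [593.6, 282.0, 41.1]
tool_rot: [0.0, 0.985, 0.174, 0.0]
force: [-0.1, 0.6, -1.3]
width: 41.6
finger_force: 20.0
```

```bash
python3 -c "
from h import *
go(593,282,38.5);s=arm.get_state();print(s['force'],s['width'])"
```

```text
t4.83 pos [593.6 282.   41.1] yaw 20.0 | units [-0.02 -0.01  0.09] turn 0
[-0.10127151  0.59549027 -1.33170384] 41.613545947868616
```

Call:
servo_tool --pt "0 0 0.1 0" --pt "0 0 0.05 0" --pt "0 0 0 0"

```text
clock: 5.08
ee_pos: [594.1, 282.8, 37.6]
tool_rot: [-0.0, 0.985, 0.174, 0.001]
force: [-1.0, -1.1, 4.7]
width: 41.4
finger_force: 20.0
```

Call:
servo_tool --pt "0 0 0 0" --pt "0 0 0 0" --pt "0 0 0 0" --pt "0 0 -0.3 0" --pt "0 0 -0.8 0" --jaw 0.66

```text
clock: 5.5
ee_pos: [590.5, 281.5, 66.6]
tool_rot: [0.001, 0.985, 0.175, -0.003]
force: [-1.1, -0.5, 0.2]
width: 62.1
finger_force: 0.0
```

Call:
servo_tool --pt "0 0 -0.9 0" --pt "-0.6 0.7 -0.5 0" --pt "-0.87 1 0 0" --pt "-0.87 1 0 0" --pt "-0.87 1 0 0"

```text
clock: 5.92
ee_pos: [540.4, 144.2, 112.1]
tool_rot: [-0.0, 0.985, 0.175, 0.001]
force: [0.4, -0.7, -0.3]
width: 61.6
finger_force: 0.0
```

Call:
servo_tool --pt "-0.87 1 0 0" --pt "-0.87 1 0 0" --pt "-0.87 1 0 0" --pt "-0.87 1 0 0" --pt "-0.6 0.7 0 0" --jaw 0.75

```text
clock: 6.33
ee_pos: [472.6, -32.8, 111.7]
tool_rot: [0.001, 0.985, 0.173, -0.0]
force: [-1.2, -0.8, 0.6]
width: 70.4
finger_force: 0.0
```

Call:
servo_tool --pt "0 0 0 0" --pt "0 0 0 0"

```text
clock: 6.5
ee_pos: [474.2, -30.9, 111.7]
tool_rot: [0.0, 0.985, 0.173, 0.0]
force: [-0.6, -0.3, -0.5]
width: 70.5
finger_force: 0.0
```

```bash
python3 - <<'E'
from h import *
go(466,-56,33);i=arm.camera_info("wrist");im=arm.snapshot("wrist");cv2.imwrite("pics/w4.png",im[:,:,::-1])
c=blob(im,(180,100,460,420),(0,170,130),(6,255,255));e=cv2.minEnclosingCircle(c);p=ray(i,e[0],60)[0];print(e,p.round(1),cv2.boundingRect(c));go(p[0],p[1],32)
E
```

```text
t6.50 pos [474.2 -30.9 111.7] yaw 19.9 | units [-0.54  0.69  2.62] turn 0
((352.0074768066406, 282.3374938964844), 29.61336326599121) [466.3 -54.8  60. ] (324, 254, 58, 54)
t6.55 pos [475.  -29.1 111.6] yaw 20.0 | units [-0.57  0.71  2.65] turn 0
```

View pics/w4.png

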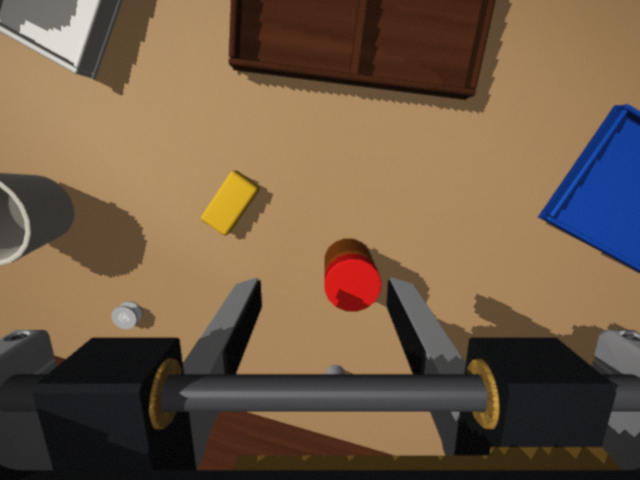

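The red lid is at (352,282), slightly right of centre, which gives (466,-55). The chalk is at (230,203).

Call:
servo_tool --pt "-0.57 0.72 0 0" --pt "0 0 0.5 0" --pt "0 0 0.9 0" --pt "0 0 0.8 0" --pt "0 0 0.35 0"

```text
clock: 6.97
ee_pos: [465.6, -53.1, 32.5]
tool_rot: [-0.001, 0.984, 0.176, -0.001]
force: [-0.5, 0.7, 1.0]
width: 70.5
finger_force: 0.0
```

Call:
servo_tool --pt "0 0 0 0" --pt "0 0 0 0"

```text
clock: 7.13
ee_pos: [466.2, -53.7, 34.2]
tool_rot: [-0.0, 0.984, 0.176, -0.0]
force: [0.2, -0.6, 0.7]
width: 70.3
finger_force: 0.0
```

Call:
servo_tool --pt "0 0 0 0" --pt "0 0 0 0" --pt "0 0 0 0" --pt "0 0 0 0" --pt "0 0 0 0" --jaw 0.3

```text
clock: 7.55
ee_pos: [466.1, -55.5, 35.0]
tool_rot: [0.0, 0.985, 0.174, 0.001]
force: [-0.7, -0.6, 2.2]
width: 41.7
finger_force: 20.0
```

```bash
python3 -c "
from h import *
go(581,208.5,110);s=arm.get_state();print(s['width'],s['finger_force'])"
```

```text
t7.55 pos [466.1 -55.5  35. ] yaw 20.1 | units [ 6.62 -6.95 -2.5 ] turn 0
41.68586225303717 20.017088728400267
```

Call:
servo_tool --pt "0 0 -0.8 0" --pt "0 0 -1 0" --pt "0.4 -0.45 -0.7 0" --pt "0.88 -0.92 0 0" --pt "0.88 -0.92 0 0"

```text
clock: 7.97
ee_pos: [504.2, 30.9, 111.4]
tool_rot: [0.0, 0.985, 0.172, 0.002]
force: [1.3, 0.6, -0.4]
width: 41.5
finger_force: 20.0
```

Call:
servo_tool --pt "0.88 -0.92 0 0" --pt "0.88 -0.92 0 0" --pt "0.88 -0.92 0 0" --pt "0.88 -0.92 0 0" --pt "0.8 -0.85 0 0"

```text
clock: 8.38
ee_pos: [578.2, 206.1, 109.6]
tool_rot: [-0.0, 0.985, 0.175, 0.0]
force: [0.5, -0.8, -0.4]
width: 41.7
finger_force: 20.0
```

Call:
servo_tool --pt "0 0 0 0" --pt "0 0 0 0"

```text
clock: 8.55
ee_pos: [577.6, 206.2, 109.1]
tool_rot: [-0.0, 0.984, 0.177, -0.0]
force: [0.5, -1.0, -0.3]
width: 41.9
finger_force: 20.0
```

```bash
python3 -c "
from h import *
go(581.5,208.5,39.5)"
```

```text
t8.55 pos [577.6 206.2 109.1] yaw 20.3 | units [ 0.15 -0.02  2.32] turn 0
```

Call:
servo_tool --pt "0.15 -0.02 0.6 0" --pt "0 0 0.9 0" --pt "0 0 0.5 0" --pt "0 0 0.3 0" --pt "0 0 0.05 0"

```text
clock: 8.97
ee_pos: [581.0, 203.1, 37.9]
tool_rot: [0.001, 0.985, 0.173, -0.001]
force: [-0.1, 0.0, 0.0]
width: 41.8
finger_force: 20.0
```

Call:
servo_tool --pt "0 0 0.08 0" --pt "0 0 0 0" --pt "0 0 0 0"

```text
clock: 9.22
ee_pos: [582.1, 203.9, 37.8]
tool_rot: [0.001, 0.985, 0.174, 0.0]
force: [-2.3, -2.5, 6.0]
width: 41.6
finger_force: 20.0
```

Call:
servo_tool --pt "0 0 0 0" --pt "0 0 0 0" --pt "0 0 0 0" --pt "0 0 -0.3 0" --pt "0 0 -0.8 0" --jaw 0.64

```text
clock: 9.63
ee_pos: [579.4, 205.1, 67.4]
tool_rot: [0.0, 0.985, 0.175, -0.003]
force: [0.5, -0.6, -0.1]
width: 60.0
finger_force: 0.0
```

Call:
servo_tool --pt "0 0 -1 0" --pt "-0.4 -0.4 -0.6 0" --pt "-0.85 -0.93 0 0" --pt "-0.85 -0.93 0 0" --pt "-0.85 -0.93 0 0"

```text
clock: 10.05
ee_pos: [465.2, 265.8, 118.7]
tool_rot: [-0.001, 0.985, 0.174, 0.001]
force: [-0.3, 2.0, 0.0]
width: 60.0
finger_force: 0.0
```

Call:
servo_tool --pt "-0.85 -0.93 0 0" --pt "-0.85 -0.93 0 0" --pt "0 0 0 0" --pt "0 0 0 0" --jaw 0.55

```text
clock: 10.38
ee_pos: [396.9, 301.9, 118.2]
tool_rot: [-0.001, 0.984, 0.177, -0.0]
force: [0.7, -0.3, 0.4]
width: 51.7
finger_force: 0.0
```

```bash
python3 - <<'E'
from h import *
go(380,314,26);i=arm.camera_info("wrist");im=arm.snapshot("wrist");cv2.imwrite("pics/w5.png",im[:,:,::-1]);np.save("w5.npy",i)
E
```

```text
t10.38 pos [396.9 301.9 118.2] yaw 20.4 | units [-0.39 -0.57  3.07] turn 0
```

View pics/w5.png

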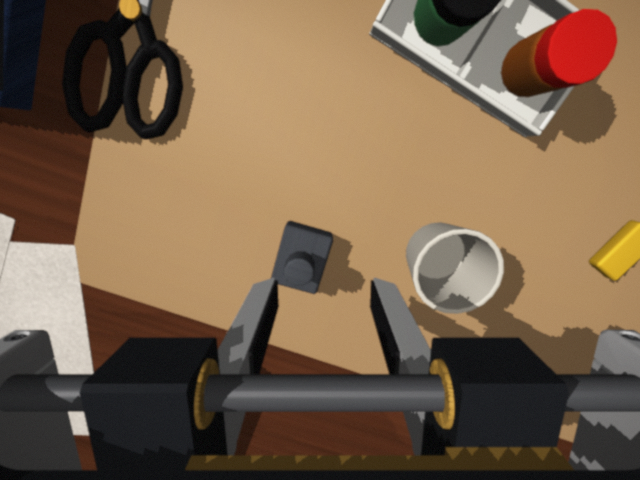

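Both jars stand in their bays. The iron knob top is at (299,268), and the cup rim centre is (458,270).

```bash
python3 - <<'E'
from h import *
i=np.load("w5.npy",allow_pickle=True).item()
p=ray(i,[299,268],50)[0];print(p,ray(i,[458,270],55));go(p[0],p[1],25)
print(ray(i,[[290,222],[332,232],[273,283],[318,292]],22).round(0).tolist())
E
```

```text
[380.21845614 316.32244693  50.        ] [[421.78982172 205.04036782  55.        ]]
t10.43 pos [399.  300.8 118.3] yaw 20.2 | units [-0.41 -0.7   3.11] turn 0
[[405.0, 335.0, 22.0], [409.0, 300.0, 22.0], [350.0, 331.0, 22.0], [355.0, 292.0, 22.0]]
```

Call:
servo_tool --pt "-0.4 -0.68 0 0" --pt "0 0 0.7 0" --pt "0 0 0.9 0" --pt "0 0 0.8 0" --pt "0 0 0.4 0" --jaw 0.55

```text
clock: 10.85
ee_pos: [381.8, 313.4, 31.6]
tool_rot: [0.001, 0.985, 0.173, -0.0]
force: [0.2, -1.1, 0.8]
width: 52.0
finger_force: 0.0
```

Call:
servo_tool --pt "0 0 0 0" --pt "0 0 0 0"

```text
clock: 11.02
ee_pos: [381.9, 314.0, 33.3]
tool_rot: [0.0, 0.985, 0.173, -0.0]
force: [0.6, 0.4, -0.5]
width: 51.7
finger_force: 0.0
```

```bash
python3 -c "
from h import *
go(380,315.5,27)"
```

```text
t11.02 pos [381.9 314.   33.3] yaw 20.0 | units [-0.04 -0.07  0.21] turn 0
```

Call:
servo_tool --pt "-0.04 -0.05 0.2 0" --pt "0 0 0 0" --pt "0 0 0 0"

```text
clock: 11.27
ee_pos: [379.4, 316.3, 28.2]
tool_rot: [-0.0, 0.985, 0.174, 0.001]
force: [0.4, -0.5, -0.3]
width: 51.8
finger_force: 0.0
```

Call:
servo_tool --pt "0 0 0 0" --pt "0 0 0 0" --pt "0 0 0 0" --pt "0 0 0 0" --pt "0 0 0 0" --jaw 0.1 --force 35

```text
clock: 11.68
ee_pos: [379.0, 316.1, 27.8]
tool_rot: [-0.0, 0.985, 0.175, 0.0]
force: [-0.9, 0.3, 1.4]
width: 23.0
finger_force: 35.0
```

```bash
python3 - <<'E'
from h import *
i=np.load("w3.npy",allow_pickle=True).item()
p=ray(i,[[486,179],[462,287],[600,197],[569,296]],20)[:,:2];print(p.round(1));m=(p[0]+p[1])/2
u=np.array([np.sin(np.radians(13.2)),-np.cos(np.radians(13.2))]);c=m+90*u;print("centre",c,"bays",c-44*u,c+44*u)
b=c-44*u
s=arm.get_state();print(s['width'],s['finger_force']);go(*b,120)
E
```

```text
[[664.4 106.2]
 [578.4  83.6]
 [682.7  17.2]
 [602.1  -4.1]]
centre [641.94380273   7.30258512] bays [631.89636445  50.14005684] [651.99124102 -35.53488661]
22.996397820914844 35.009779930114746
t11.68 pos [379.  316.1  27.8] yaw 20.1 | units [ 4.87 11.22 -3.07] turn 0
```

Call:
servo_tool --pt "0 0 -0.5 0" --pt "0 0 -0.9 0" --pt "0 0 -1 0" --pt "0.2 0.5 -0.7 0" --pt "0.43 1 0 0"

```text
clock: 12.1
ee_pos: [411.3, 285.0, 123.9]
tool_rot: [-0.003, 0.984, 0.178, 0.002]
force: [0.7, 1.1, -4.8]
width: 23.0
finger_force: 35.0
```

Call:
servo_tool --pt "0.43 1 0 0" --pt "0.43 1 0 0" --pt "0.43 1 0 0" --pt "0.43 1 0 0" --pt "0.43 1 0 0"

```text
clock: 12.52
ee_pos: [524.2, 160.0, 120.0]
tool_rot: [0.0, 0.985, 0.175, -0.001]
force: [0.5, 0.4, -3.2]
width: 23.1
finger_force: 35.0
```

Call:
servo_tool --pt "0.43 1 0 0" --pt "0.43 1 0 0" --pt "0.43 1 0 0" --pt "0.43 1 0 0" --pt "0.3 0.7 0 0"

```text
clock: 12.93
ee_pos: [630.7, 46.2, 119.7]
tool_rot: [0.001, 0.985, 0.173, -0.0]
force: [0.1, -0.6, -4.2]
width: 23.3
finger_force: 35.0
```

Call:
servo_tool --pt "0 0 0 0" --pt "0 0 0 0"

```text
clock: 13.1
ee_pos: [629.2, 47.9, 119.4]
tool_rot: [0.0, 0.985, 0.173, -0.001]
force: [-0.4, 0.3, -4.0]
width: 23.3
finger_force: 35.0
```

```bash
python3 - <<'E'
from h import *
go(632,50,34);i=arm.camera_info("wrist");im=arm.snapshot("wrist");cv2.imwrite("pics/w6.png",im[:,:,::-1]);np.save("w6.npy",i)
E
```

```text
t13.10 pos [629.2  47.9 119.4] yaw 19.9 | units [ 0.11 -0.03  2.85] turn 0
```

View pics/w6.png

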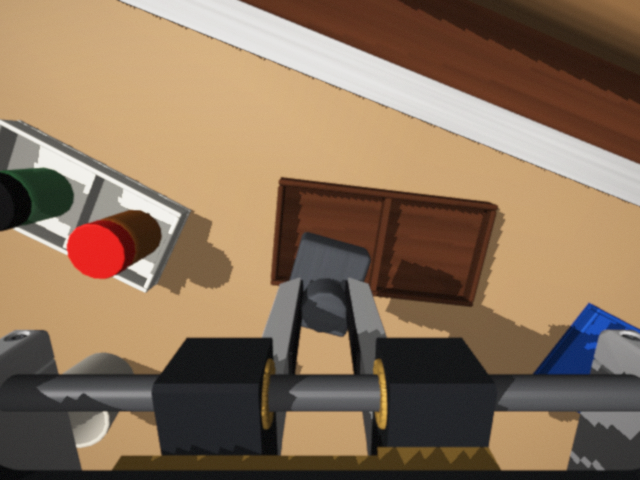

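The wood tray's corners are at (281,179), (273,284), (496,206) and (472,304). The iron weight hangs level and the jars stand in the white tray.

```bash
python3 - <<'E'
from h import *
i=np.load("w6.npy",allow_pickle=True).item()
p=ray(i,[[281,179],[273,284],[496,206],[472,304]],20)[:,:2];print(p.round(1));c=p.mean(0);u=(p[2]+p[3]-p[0]-p[1]);u/=np.linalg.norm(u)
print(c,"bays",c-44*u,c+44*u);go(*(c-44*u),33.5)
E
```

```text
[[667.3  98.3]
 [579.5  77.1]
 [706.1 -72.7]
 [621.  -93.6]]
[643.48206606   2.24970994] bays [633.4076356   45.08084174] [653.55649651 -40.58142185]
t13.15 pos [628.2  50.  119.4] yaw 20.1 | units [0.11 0.21 2.86] turn 0
```

Call:
servo_tool --pt "0.14 0.1 0.5 0" --pt "0 0 0.9 0" --pt "0 0 0.8 0" --pt "0 0 0.4 0" --pt "0 0 0.2 0"

```text
clock: 13.57
ee_pos: [631.8, 50.2, 34.2]
tool_rot: [-0.001, 0.984, 0.176, -0.003]
force: [-0.7, -1.0, -3.4]
width: 23.3
finger_force: 35.0
```

Call:
servo_tool --pt "0 0 0 0" --pt "0 0 0 0"

```text
clock: 13.73
ee_pos: [634.9, 49.3, 37.2]
tool_rot: [-0.0, 0.985, 0.175, 0.0]
force: [-0.3, 0.1, -4.2]
width: 23.2
finger_force: 35.0
```

```bash
python3 -c "
from h import *
go(633,47.5,33);print(arm.get_state()['force'])"
```

```text
t13.73 pos [634.9  49.3  37.2] yaw 20.1 | units [-0.08  0.03  0.14] turn 0
[-0.34090005  0.06504377 -4.15179771]
```

Call:
servo_tool --pt "0 0 0.1 0" --pt "0 0 0.06 0" --pt "0 0 0 0"

```text
clock: 13.98
ee_pos: [635.8, 48.8, 32.9]
tool_rot: [0.0, 0.985, 0.174, 0.001]
force: [1.3, 0.6, -2.6]
width: 23.6
finger_force: 35.0
```

Call:
servo_tool --pt "0 0 0 0" --pt "0 0 0 0" --pt "0 0 0 0" --pt "0 0 -0.4 0" --pt "0 0 -0.9 0" --jaw 0.55

```text
clock: 14.4
ee_pos: [631.9, 48.4, 68.9]
tool_rot: [-0.0, 0.985, 0.174, -0.003]
force: [0.0, 0.0, -0.8]
width: 50.8
finger_force: 0.0
```

Call:
servo_tool --pt "0 0 -1 0" --pt "-0.5 0.36 -0.6 0" --pt "-1 0.72 0 0" --pt "-1 0.72 0 0" --pt "-1 0.72 0 0"

```text
clock: 14.82
ee_pos: [561.7, -59.4, 120.4]
tool_rot: [0.0, 0.985, 0.175, 0.001]
force: [0.8, -0.5, -0.6]
width: 51.9
finger_force: 0.0
```

Call:
servo_tool --pt "-1 0.72 0 0" --pt "-1 0.72 0 0" --pt "-1 0.72 0 0" --pt "-1 0.72 0 0" --pt "-1 0.72 0 0"

```text
clock: 15.23
ee_pos: [457.4, -212.9, 119.9]
tool_rot: [0.0, 0.985, 0.175, 0.001]
force: [-0.2, -0.1, 0.3]
width: 51.6
finger_force: 0.0
```

Call:
servo_tool --pt "-1 0.72 0 0" --pt "-1 0.72 0 0" --pt "-0.7 0.5 0 0" --pt "0 0 0 0" --pt "0 0 0 0"

```text
clock: 15.65
ee_pos: [401.4, -295.7, 119.7]
tool_rot: [0.001, 0.985, 0.172, 0.0]
force: [0.7, 0.3, 0.0]
width: 51.6
finger_force: 0.0
```

```bash
python3 - <<'E'
from h import *
go(381,-323,27);i=arm.camera_info("wrist");im=arm.snapshot("wrist");cv2.imwrite("pics/w7.png",im[:,:,::-1]);np.save("w7.npy",i)
E
```

```text
t15.65 pos [ 401.4 -295.7  119.7] yaw 19.9 | units [-0.95  0.63  3.09] turn 0
```

View pics/w7.png

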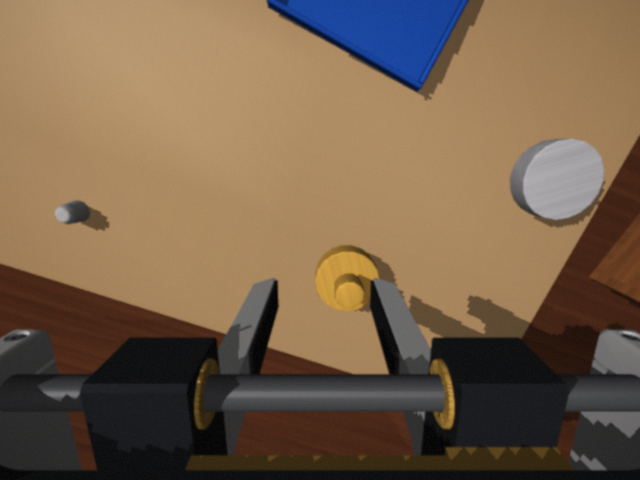

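The brass knob top is at (349,293), just right of centre between the fingers, and its base is at (347,279).

```bash
python3 - <<'E'
from h import *
i=np.load("w7.npy",allow_pickle=True).item()
p=ray(i,[349,293],50)[0];print(p,ray(i,[347,277],22));go(p[0],p[1],27)
E
```

```text
[ 378.02330747 -324.65906831   50.        ] [[ 380.45744931 -324.06813772   22.        ]]
t15.70 pos [ 402.6 -294.1  119.6] yaw 20.0 | units [-1.12  0.68  3.09] turn 0
```

Call:
servo_tool --pt "-0.55 0.35 0 0" --pt "-0.5 0.34 0.2 0" --pt "0 0 0.9 0" --pt "0 0 0.8 0" --pt "0 0 0.5 0"

```text
clock: 16.12
ee_pos: [380.6, -322.4, 45.6]
tool_rot: [-0.001, 0.984, 0.176, 0.0]
force: [0.7, 0.0, 0.2]
width: 51.8
finger_force: 0.0
```

Call:
servo_tool --pt "0 0 0.3 0" --pt "0 0 0 0" --pt "0 0 0 0"

```text
clock: 16.37
ee_pos: [380.6, -323.4, 38.0]
tool_rot: [-0.0, 0.984, 0.175, 0.0]
force: [0.1, -0.5, 1.0]
width: 51.8
finger_force: 0.0
```

```bash
python3 -c "
from h import *
go(380,-324,27)"
```

```text
t16.37 pos [ 380.6 -323.4   38. ] yaw 20.2 | units [-0.03  0.01  0.37] turn 0
```

Call:
servo_tool --pt "-0.03 0 0.2 0" --pt "0 0 0.15 0" --pt "0 0 0 0" --pt "0 0 0 0"

```text
clock: 16.7
ee_pos: [378.9, -324.6, 27.5]
tool_rot: [0.0, 0.985, 0.174, 0.0]
force: [-1.0, -0.2, 0.4]
width: 51.9
finger_force: 0.0
```

Call:
servo_tool --pt "0 0 0 0" --pt "0 0 0 0" --pt "0 0 0 0" --pt "0 0 0 0" --pt "0 0 0 0" --jaw 0.1 --force 40

```text
clock: 17.12
ee_pos: [379.2, -325.0, 27.5]
tool_rot: [0.001, 0.985, 0.174, 0.0]
force: [-0.2, 0.2, -1.6]
width: 23.5
finger_force: 40.0
```

Call:
servo_tool --pt "0 0 -0.5 0" --pt "0 0 -0.9 0" --pt "0 0 -1 0" --pt "0.4 -0.2 -0.6 0" --pt "1 -0.49 0 0"

```text
clock: 17.53
ee_pos: [409.3, -295.7, 120.4]
tool_rot: [0.003, 0.985, 0.17, 0.0]
force: [0.8, -1.5, -4.1]
width: 23.3
finger_force: 40.0
```

Call:
servo_tool --pt "1 -0.49 0 0" --pt "1 -0.49 0 0" --pt "1 -0.49 0 0" --pt "1 -0.49 0 0" --pt "1 -0.49 0 0"

```text
clock: 17.95
ee_pos: [526.7, -168.4, 116.6]
tool_rot: [-0.0, 0.985, 0.175, -0.001]
force: [0.4, -0.5, -5.2]
width: 23.3
finger_force: 40.0
```

Call:
servo_tool --pt "1 -0.49 0 0" --pt "1 -0.49 0 0" --pt "1 -0.49 0 0" --pt "1 -0.49 0 0" --pt "1 -0.49 0 0"

```text
clock: 18.37
ee_pos: [642.0, -47.9, 116.1]
tool_rot: [-0.0, 0.985, 0.175, -0.001]
force: [0.1, -0.3, -4.7]
width: 22.8
finger_force: 40.0
```

Call:
servo_tool --pt "0.3 -0.2 0 0" --pt "0 0 0 0" --pt "0 0 0 0"

```text
clock: 18.62
ee_pos: [647.4, -40.1, 115.9]
tool_rot: [-0.0, 0.985, 0.175, -0.002]
force: [-0.5, -0.8, -4.6]
width: 22.9
finger_force: 40.0
```

```bash
python3 - <<'E'
from h import *
go(653,-38,34);i=arm.camera_info("wrist");im=arm.snapshot("wrist");cv2.imwrite("pics/w8.png",im[:,:,::-1]);np.save("w8.npy",i)
E
```

```text
t18.62 pos [647.4 -40.1 115.9] yaw 20.2 | units [ 0.2  -0.    2.73] turn 0
```

View pics/w8.png

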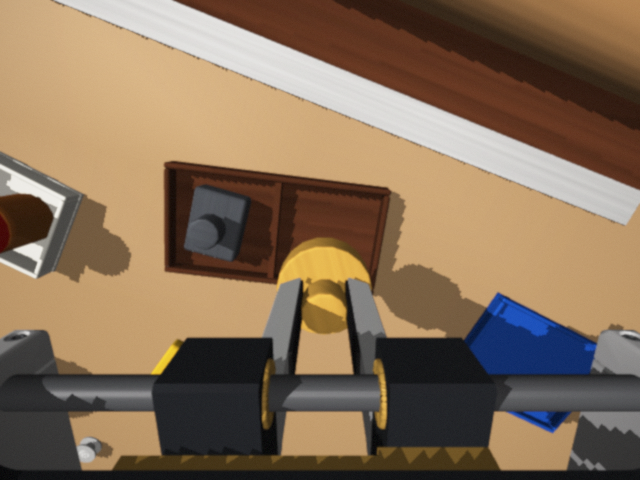

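The iron weight sits flat in its bay around (216,222). The brass weight is level in the fingers and the right-hand bay is free.

Call:
servo_tool --pt "0.2 0 0.4 0" --pt "0 0 0.9 0" --pt "0 0 0.7 0" --pt "0 0 0.4 0" --pt "0 0 0.2 0"

```text
clock: 19.08
ee_pos: [652.2, -39.9, 36.5]
tool_rot: [-0.0, 0.985, 0.174, -0.002]
force: [0.3, 0.9, -4.3]
width: 23.1
finger_force: 40.0
```

Call:
servo_tool --pt "0 0 0 0" --pt "0 0 0 0"

```text
clock: 19.25
ee_pos: [654.8, -39.3, 39.6]
tool_rot: [0.0, 0.985, 0.174, 0.0]
force: [0.6, -1.0, -4.7]
width: 23.4
finger_force: 40.0
```

```bash
python3 -c "
from h import *
go(653,-38.5,32.5);print(arm.get_state()['force'])
i=np.load('w8.npy',allow_pickle=True).item()
p=ray(i,[[388,190],[374,288],[281,184],[275,280]],20)[:,:2];print(p.round(),p.mean(0))"
```

```text
t19.25 pos [654.8 -39.3  39.6] yaw 20.1 | units [-0.05 -0.05  0.24] turn 0
[ 0.62902277 -1.00058005 -4.67440718]
[[707. -72.]
 [625. -94.]
 [682.   9.]
 [603. -12.]] [654.24597217 -42.07024046]
```

Call:
servo_tool --pt "0 0 0.15 0" --pt "0 0 0.1 0" --pt "0 0 0 0"

```text
clock: 19.5
ee_pos: [655.5, -38.8, 32.6]
tool_rot: [0.0, 0.985, 0.174, 0.001]
force: [1.1, -0.0, -3.3]
width: 22.8
finger_force: 40.0
```

Call:
servo_tool --pt "0 0 0 0" --pt "0 0 0 0" --pt "0 0 0 0" --pt "0 0 -0.4 0" --pt "0 0 -0.9 0" --jaw 0.55

```text
clock: 19.92
ee_pos: [651.7, -38.5, 68.9]
tool_rot: [-0.001, 0.985, 0.175, -0.003]
force: [-0.0, -0.0, -0.1]
width: 50.6
finger_force: 0.0
```

Call:
servo_tool --pt "0 0 -1 0" --pt "0 0 -0.6 0.4" --pt "-0.75 -0.4 0 1" --pt "-0.75 -0.4 0 1" --pt "-0.75 -0.4 0 1"

```text
clock: 20.33
ee_pos: [580.4, -19.6, 120.5]
tool_rot: [0.0, 1.0, 0.024, 0.001]
force: [-0.8, 1.0, -0.7]
width: 51.8
finger_force: 0.0
```

Call:
servo_tool --pt "-0.75 -0.4 0 1" --pt "-0.75 -0.4 0 1" --pt "-0.75 -0.4 0 1" --pt "-0.75 -0.4 0 1" --pt "0 0 0 0"

```text
clock: 20.75
ee_pos: [490.6, 39.3, 119.5]
tool_rot: [-0.001, 0.989, -0.146, -0.002]
force: [-0.8, 0.4, -1.3]
width: 51.4
finger_force: 0.0
```

Call:
servo_tool --pt "0 0 0 0" --pt "0 0 0 0"

```text
clock: 20.92
ee_pos: [496.4, 35.4, 119.8]
tool_rot: [-0.0, 0.989, -0.146, 0.001]
force: [-0.2, -0.2, -0.4]
width: 51.8
finger_force: 0.0
```

```bash
python3 - <<'E'
from h import *
i=arm.camera_info("wrist");im=arm.snapshot("wrist");cv2.imwrite("pics/w9.png",im[:,:,::-1]);np.save("w9.npy",i)
c=blob(im,(100,50,560,330),(20,180,130),(33,255,255));r=rect(i,c,14);print(cv2.boundingRect(c),r);go(r[0],r[1],3,r[4]-90)
E
```

```text
(295, 237, 29, 54) [480.8  53.3  24.3  48.7  73.1]
t20.97 pos [496.6  35.  119.6] yaw -16.9 | units [-0.68 -0.43  3.89] turn 0.0
```

View pics/w9.png

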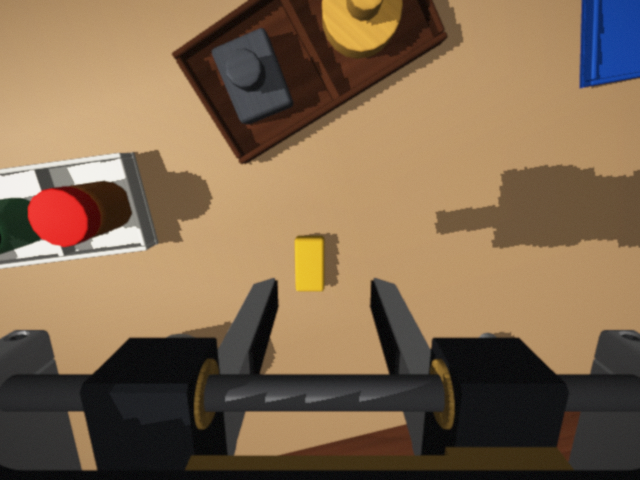

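The chalk at (309,264) lies square to the jaws and measures 24x49 mm, as it should. Both weights sit in their bays.

Call:
servo_tool --pt "-0.68 -0.43 0.3 0" --pt "0 0 0.9 0" --pt "0 0 0.9 0" --pt "0 0 0.8 0" --pt "0 0 0.5 0"

```text
clock: 21.38
ee_pos: [479.7, 52.9, 14.9]
tool_rot: [0.0, 0.989, -0.147, -0.0]
force: [-0.6, -0.0, 0.3]
width: 51.4
finger_force: 0.0
```

Call:
servo_tool --pt "0 0 0.2 0" --pt "0 0 0 0" --pt "0 0 0 0"

```text
clock: 21.63
ee_pos: [480.1, 53.1, 11.0]
tool_rot: [-0.0, 0.989, -0.147, 0.0]
force: [0.0, -0.5, -0.1]
width: 51.9
finger_force: 0.0
```

```bash
python3 -c "
from h import *
go(481,53,3.5)"
```

```text
t21.63 pos [480.1  53.1  11. ] yaw -17.0 | units [ 0.03 -0.    0.25] turn 0
```

Call:
servo_tool --pt "0.03 0 0.15 0" --pt "0 0 0.08 0" --pt "0 0 0 0"

```text
clock: 21.88
ee_pos: [480.6, 53.6, 4.2]
tool_rot: [-0.0, 0.989, -0.147, 0.0]
force: [-0.4, 0.2, 0.3]
width: 51.9
finger_force: 0.0
```

Call:
servo_tool --pt "0 0 0 0" --pt "0 0 0 0" --pt "0 0 0 0" --pt "0 0 0 0" --pt "0 0 0 0" --jaw 0.1 --force 20

```text
clock: 22.3
ee_pos: [480.2, 53.5, 4.0]
tool_rot: [-0.0, 0.989, -0.147, 0.0]
force: [0.8, 0.4, 1.4]
width: 26.0
finger_force: 20.0
```

Call:
servo_tool --pt "0 0 -0.6 0" --pt "0 0 -1 0" --pt "0 0 -1 0" --pt "0.76 1 0 0" --pt "0.76 1 0 0"

```text
clock: 22.72
ee_pos: [507.8, -14.5, 83.7]
tool_rot: [-0.001, 0.99, -0.143, 0.002]
force: [1.0, -0.4, -0.4]
width: 25.8
finger_force: 20.0
```

Call:
servo_tool --pt "0.76 1 0 0" --pt "0.76 1 0 0" --pt "0.76 1 0 0" --pt "0.76 1 0 0" --pt "0.76 1 0 0"

```text
clock: 23.13
ee_pos: [571.9, -195.6, 81.9]
tool_rot: [-0.0, 0.989, -0.147, -0.0]
force: [0.5, -0.2, -0.6]
width: 25.8
finger_force: 20.0
```

Call:
servo_tool --pt "0.76 1 0 0" --pt "0.5 0.7 0 0" --pt "0 0 0 0" --pt "0 0 0 0"

```text
clock: 23.47
ee_pos: [592.4, -255.4, 81.4]
tool_rot: [0.0, 0.989, -0.148, -0.0]
force: [-0.1, 0.8, -0.5]
width: 25.5
finger_force: 20.0
```

```bash
python3 - <<'E'
from h import *
go(597.5,-265,9);i=arm.camera_info("wrist");im=arm.snapshot("wrist");cv2.imwrite("pics/w10.png",im[:,:,::-1])
c=blob(im,(0,0,640,330),(105,150,50),(125,255,255));print(rect(i,c,14),arm.get_state()["width"])
E
```

```text
t23.47 pos [ 592.4 -255.4   81.4] yaw -17.1 | units [0.26 0.25 2.41] turn 0
[ 597.9 -265.8   98.9  128.2   -7.1] 25.82134283921113
```

View pics/w10.png

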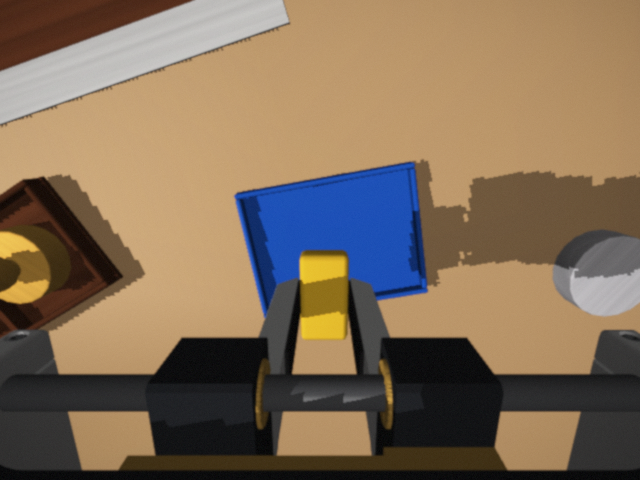

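The chalk is held level at (324,295), and the blue tray measures 99x128 mm, centred at (598,-266).

Call:
servo_tool --pt "0.27 0.26 0.2 0" --pt "0 0 0.8 0" --pt "0 0 0.7 0" --pt "0 0 0.4 0" --pt "0 0 0.15 0"

```text
clock: 23.93
ee_pos: [597.3, -261.4, 11.9]
tool_rot: [-0.001, 0.989, -0.146, -0.002]
force: [-0.7, 0.5, -0.8]
width: 26.0
finger_force: 20.0
```

Call:
servo_tool --pt "0 0 0 0" --pt "0 0 0 0" --pt "0 0 0 0"

```text
clock: 24.18
ee_pos: [599.6, -263.6, 15.5]
tool_rot: [0.0, 0.989, -0.147, 0.001]
force: [0.1, -1.4, -0.2]
width: 25.2
finger_force: 20.0
```

```bash
python3 -c "
from h import *
go(598,-265,8.3);print(arm.get_state()['force'])"
```

```text
t24.18 pos [ 599.6 -263.6   15.5] yaw -16.9 | units [-0.04  0.06  0.24] turn 0
[ 0.07939625 -1.41595275 -0.20208667]
```

Call:
servo_tool --pt "0 0 0.14 0" --pt "0 0 0.1 0" --pt "0 0 0 0"

```text
clock: 24.43
ee_pos: [599.3, -263.7, 7.9]
tool_rot: [0.0, 0.989, -0.147, 0.001]
force: [0.1, 0.9, 2.5]
width: 25.6
finger_force: 20.0
```

Call:
servo_tool --pt "0 0 0 0" --pt "0 0 0 0" --pt "0 0 0 0" --pt "0 0 -0.4 0" --pt "0 0 -0.9 0" --jaw 0.5

```text
clock: 24.85
ee_pos: [595.8, -262.1, 43.8]
tool_rot: [-0.001, 0.989, -0.147, -0.003]
force: [0.1, -0.7, -0.2]
width: 46.7
finger_force: 0.0
```

Call:
servo_tool --pt "0 0 -1 0" --pt "0 0 -1 0" --pt "-0.5 0.5 -1 0" --pt "-1 0.5 -0.5 0" --pt "-1 0.5 0 0"

```text
clock: 25.27
ee_pos: [515.9, -286.4, 155.8]
tool_rot: [0.002, 0.989, -0.146, 0.004]
force: [-1.0, 0.2, -0.1]
width: 47.2
finger_force: 0.0
```

Call:
servo_tool --pt "-1 0.5 0 0" --pt "-0.5 0.5 0 0" --pt "0 0 0 0" --pt "0 0 0 0"

```text
clock: 25.6
ee_pos: [461.4, -301.2, 152.3]
tool_rot: [0.0, 0.989, -0.148, 0.001]
force: [-0.0, 0.4, -0.3]
width: 47.5
finger_force: 0.0
```

```bash
python3 - <<'E'
from h import *
a=arm.snapshot("scene")[130:400,180:520];b=arm.snapshot("side")[160:360,150:470]
f=lambda x:cv2.resize(x,(420,int(420*x.shape[0]/x.shape[1])))[:300]
a=cv2.resize(a,(378,300));b=cv2.resize(b,(420,262))
o=np.zeros((300,798,3),np.uint8);o[:,:378]=a;o[:262,378:]=b;cv2.imwrite("pics/end.png",o[:,:,::-1])
E
```

```text
(no output)
```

View pics/end.png

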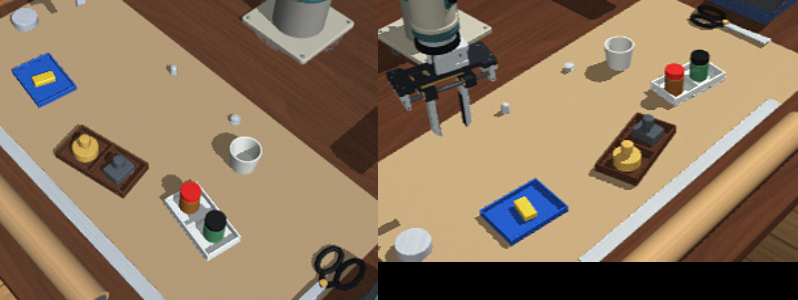

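In both views the jars stand in the white tray, the weights in the wooden tray, and the chalk lies flat in the blue tray. The cup and shears are where they were, and the gripper is clear.

```bash
python3 -c "
from plant import arm
print(arm.close_job())"
```

```text
the job is handed in; nothing more can be done
None
```

The job is handed in after about 26 s of robot time: jars upright in the white tray, weights upright in the wooden tray, chalk flat in the blue tray, cup and shears untouched.

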